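# Feed a salad box along the sealer's guide rail

## Task

Pick up the flat-faced, rectangular push stick by its handle and use its foot to feed the salad box that lies on the sealer's infeed bed along the guide rail, keeping the box against the rail all the way, until it is up against the end stop. Touch the box only with the stick, never with the gripper, and leave the round tamper where it stands. Then stand the stick back upright on the bare counter, off the sealer, and let go of it.

Things in the scene. Friction and masses are not known exactly. Their poses are not given: they have to be found in the camera images.
- sealer: Fixed box sealer: aluminium bed, dark steel guide rail on its far side, end stop, white housing behind that (110 mm tall). Origin: on the counter, under the inner corner of rail and stop. y: feed direction, along the rail to the stop (roughly world +y); x: across to the rail. Rail face x = 0 (top 34 mm), stop face y = 0 (top 38 mm); bed top z = 8 mm, from x -112 to 0 and y -440 to 0 mm.
- box_mid (a point): Lidded salad box on the bed, against the rail: brown card, white lid, 90 mm (x, across) by 110 mm (y, along) by 45 mm tall, about 0.25 kg; it slides. Point: its centre, 22.5 mm above its underside. Home: x -45, y -55 mm in the sealer's frame; it starts at y -280 to -200 mm. An identical spare box on the bare counter is not wanted.
- stick_grip (a point): Push stick of white plastic standing on the counter, 130 mm tall, 0.2 kg: rectangular foot 70 mm (x) by 36 mm (y), 40 mm tall; above it, to the top, a rectangular handle 34 mm (x) by 24 mm (y). Point: on the handle's axis, 95 mm above the underside; z up. The foot's two 70 mm wide faces (+y and -y) push; they are alike.
- tamper_mid (a point): Bystander: tamper of the same white plastic and height (130 mm) but all round: round foot 60 mm in diameter, slim round handle. It stands in one row with the push stick and a glass spice jar (56 mm in diameter, 105 mm tall), in any order, 120 mm or more apart. Point: on its axis, 65 mm above its underside.

How it is judged:
By the outcome, as a careful person would: the job done as asked, in the order asked, and still so for the second after the job is handed in, with the robot touching nothing.
It also fails if it takes over 54 s, if anything falls off the work surface, if the arm or the gripper's body presses on something with over 40 N, if the wrist force passes 120 N, or if a joint passes its speed limit or range.

## Robot

A 6-joint arm with a two-finger parallel gripper is mounted at the origin on the work surface. World frame = base frame: x ahead of the robot, y to its left, z up, the work surface at z = 0. Lengths are in mm, angles in rad, forces in N, time in s.
With the tool pointing down it reaches from about 350 to 775 mm from the base axis. Payload 7.3 kg.
Tool frame: the origin (TCP) lies on the front face of the gripper's body, between the roots of the fingers; the fingertips stand 66 mm ahead of it and the grasp point (between the pads) lies 47 mm ahead of it (bot.tip_extent is the distance from the TCP to the fingertips, in mm); z points along the fingers, y is the line along which they close (so a half turn about z gives the same grasp; the last joint's range is limited). The gripper opens to 92 mm and grips with 3 to 60 N. Pads are 19 mm wide; open, the fingers measure 130 mm over their backs; the gripper's body (75 mm by 190 mm) begins 47 mm behind the grasp point.
Start: joints at [-0.146, 0.342, 1.524, -0, 1.275, -0.146], TCP at [525.013, 0.02, 292.241] pointing down, gripper open.
Joint ranges: [-2.53, 2.53], [-0.77, 2.02], [0.04, 2.7], [-1, 4.14], [0.28, 2.66], [-3.11, 3.11]. Speed limits (rad/s): [2.57, 2.57, 3.14, 3.14, 3.14, 3.14].

## Interface

Orientations are given as [roll, pitch, yaw] about the fixed x, y, z axes, in that order (R = Rz(yaw) Ry(pitch) Rx(roll)).
In Python, from plant import readout, viewer, order, bot gives the robot as it stands.
- The arm moves only by the shell command python3 -m creep 'ROWS'. ROWS is text: rows parted by semicolons, each of 7 numbers parted by spaces: the shift along the world's x, y, z in m, then the turn, a rotation vector about the world's x, y, z in rad, then the opening in per cent of the stroke, from 0 (shut) to 100 (fully open). A call has 1 to 8 rows; each row shifts and turns the commanded pose from where the row before left it; what a row does not reach is not made up. A row lasts 1/12 s, in which the tool goes at most 41.7 mm and 7.16 degrees, less where a joint would pass 70% of its speed; a pose out of reach is approached as far as the arm can. A call is refused whole if a number of a shift passes 0.0417 or a number of a turn 0.125, either way. A call with a gripper value outside its range is refused whole. The fingers move at their own pace and stop on an object; the grip force is fixed at half the most. Time passes only in rows, so rows that do not move let the fingers close. It gives the time, the measured TCP pose, the force, the opening and the grip force at its end, in the units of the state.
- readout.get_obs(): the state, without advancing time (a new reading comes with each control period).
- viewer.capture(name): name is "scene" or "side" or "wrist"; returns the picture (480x640x3 uint8, red, green, blue); there is no depth.
- viewer.camera_info(name): a dict with "fx", "fy", "cx", "cy" (pixels), "origin" and "rotation" of the camera in the world. Camera axes: x right, y up, looking along -z (the intrinsics and any distortion apply to the point x, -y, -z); pixel columns grow to the right and rows downward; lengths in mm; the calibration is good to about 2 mm. A picture is of the moment at which its call begins: read the wrist's pose just before it. camera_info takes no time and is no camera call; for the wrist camera it gives the pose at the moment of the call.
- order.close_job(): hands the job in; it is judged then, once.
The state is a dict: "time": time; "joint_positions": joint angles; "dq": joint speeds; "tau": joint torques, N m; "tool_pos": TCP position; "tcp_rot": TCP orientation; "contact_force": force on the tool from outside, world axes, zero at the start; "moment": the same for the moment, N m; "grip_width": finger opening in mm; "finger_force": force on a finger pad.
Only numpy, scipy, OpenCV 4.12 (cv2) and the standard library are available. Lean on these libraries where they do the work, as an engineer would, in place of code of your own. Each camera call takes 0.05 s, during which the arm holds its last target. There are 200 camera calls.

## Working session

There is one attempt and no reset: what is moved stays moved. The work goes in short steps, Python scripts to look and compute and a shell command to move; the robot and the scene stay as the last step left them, time stands still between calls to the robot, and variables do not carry over. Pictures are saved under pics/ and viewed, at most 11 in all, crops included, and the job is handed in when it is done.

```bash
mkdir -p pics; ls
python3 - <<'E'
from plant import readout,viewer,order,bot
import cv2
for n in("scene","side","wrist"):
    i=viewer.camera_info(n); print(n,i)
    cv2.imwrite(f"pics/{n}0.png",viewer.capture(n)[:,:,::-1])
print(readout.get_obs())
E
```

```text
pics
scene {'fx': 532.1746678990531, 'fy': 532.1746678990531, 'cx': 324.26936608958516, 'cy': 242.07759467777353, 'origin': array([1020.2956902 , -504.59793609,  560.49408921]), 'rotation': array([ 0.95999726, -0.00330645,  0.76150278])}
side {'fx': 577.7926418837274, 'fy': 577.7926418837274, 'cx': 312.3606441634856, 'cy': 244.49034799311292, 'origin': array([  50.38056028, -543.89764724,  670.33037128]), 'rotation': array([ 0.90305932, -0.02274813, -0.72810713])}
wrist {'fx': 395.21198091539003, 'fy': 395.21198091539003, 'cx': 316.6489850877392, 'cy': 233.97784014088393, 'origin': array([524.34030905,  66.34217868, 384.76910234]), 'rotation': array([-2.45212999e-01,  1.78948650e-04,  7.30448705e-04])}
{'time': 0.15, 'joint_positions': array([-1.45995490e-01,  3.42563708e-01,  1.52474586e+00,  2.48514148e-06,
        1.27539849e+00, -1.45980330e-01]), 'dq': array([-0.00055655, -0.00092909, -0.00287262, -0.00049141,  0.00025055,
        0.00082844]), 'tau': array([ 7.52666965e-04, -4.31470585e+01, -2.44352603e+01,  7.18239485e-02,
        5.38185902e-02, -1.32920518e-04]), 'tool_pos': array([5.24791380e+02, 5.59092575e-02, 2.91722094e+02]), 'tcp_rot': array([-3.14048946e+00, -1.64601283e-04,  1.57078035e+00]), 'contact_force': array([-0.56868959, -0.4002388 , -0.08598759]), 'moment': array([ 0.0548248 ,  0.00508613, -0.02156777]), 'finger_force': 0.0, 'grip_width': 91.99792748730962}
```

View pics/scene0.png

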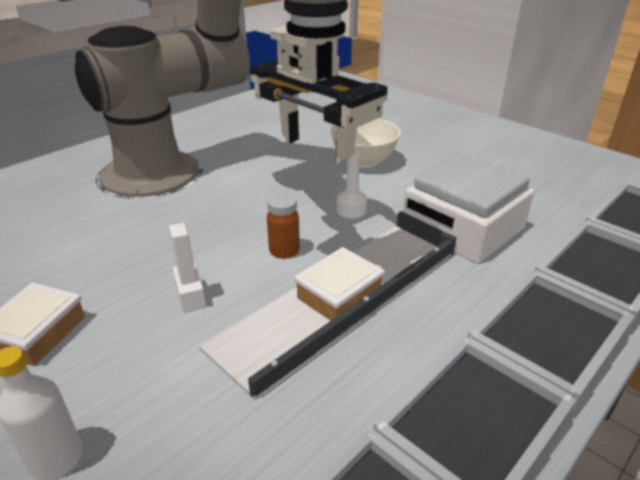

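View pics/side0.png

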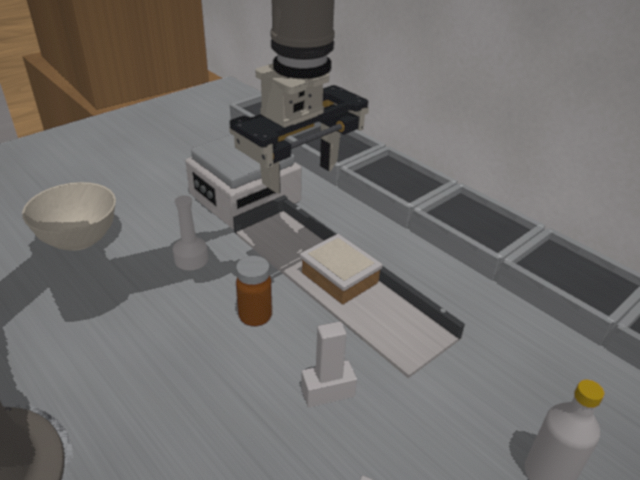

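View pics/wrist0.png

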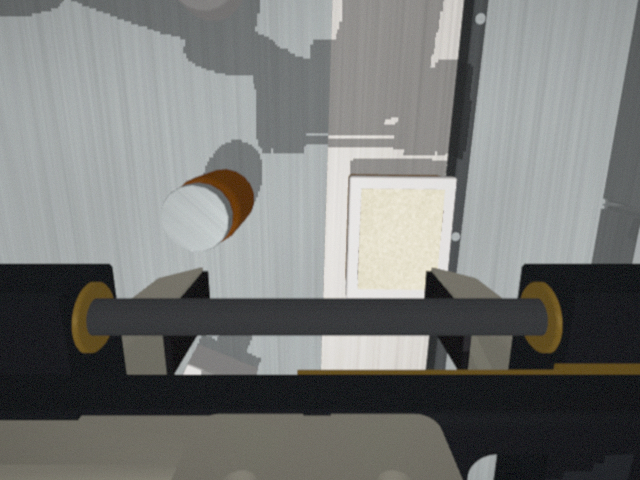

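```bash
cat > h.py <<'E'
import numpy as np,cv2
from scipy.spatial.transform import Rotation as R
from plant import readout,viewer,order,bot
def ray(n,u,v,i=None):
    i=i or viewer.camera_info(n)
    d=np.array([(u-i['cx'])/i['fx'],-(v-i['cy'])/i['fy'],-1.])
    return np.array(i['origin']),R.from_euler('xyz',i['rotation']).apply(d)
def plane(n,u,v,z,i=None):
    o,d=ray(n,u,v,i); return (o+d*(z-o[2])/d[2]).round(1)
def tri(a,b):
    (o,d),(p,e)=ray(*a),ray(*b); s=np.linalg.lstsq(np.c_[d,-e],p-o,rcond=None)[0]
    q,r=o+d*s[0],p+e*s[1]; return ((q+r)/2).round(1),np.linalg.norm(q-r).round(1)
E
python3 - <<'E'
from h import *
s=cv2.imread('pics/side0.png');c=cv2.imread('pics/scene0.png')
z=lambda im,x,y,w,h:cv2.resize(im[y:y+h,x:x+w],(400,300),interpolation=cv2.INTER_CUBIC)
cv2.imwrite('pics/crop1.png',np.vstack([np.hstack([z(s,265,315,132,99),z(s,235,200,240,180)]),np.hstack([z(c,125,218,132,99),z(c,195,205,280,210)])]))
print(tri(('side',331,328),('scene',180,228)),tri(('side',191,202),('scene',352,150)))
print('rail near end top',tri(('side',462,325),('scene',252,383)))
E
```

```text
(array([ 420.7, -181.2,  129.2]), np.float64(4.6)) (array([438.6, 177.6, 134. ]), np.float64(11.7))
rail near end top (array([ 646.2, -242.6,   28.9]), np.float64(1.6))
```

View pics/crop1.png

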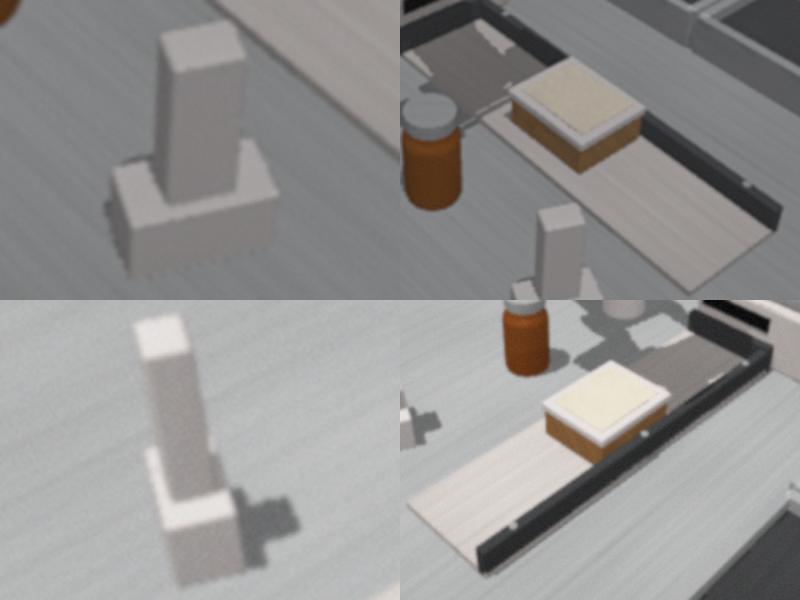

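Run:
```python
from h import *
def S(x,y,z):return plane('side',265+x/3.03,315+y/3.03,z)
def C(x,y,z):return plane('scene',125+x/3.03,218+y/3.03,z)
def S2(x,y,z):return plane('side',235+x/1.667,200+y/1.667,z)
def C2(x,y,z):return plane('scene',195+x/1.4286,205+y/1.4286,z)
print('side handle',S(160,33,130),S(238,24,130),S(246,60,130),S(165,70,130))
print('side foot',S(110,170,40),S(258,143,40),S(277,190,40),S(122,220,40),S(133,275,0),S(275,243,0))
print('scene handle',C(135,24,130),C(181,16,130),C(190,50,130),C(143,58,130))
print('scene foot',C(147,150,40),C(163,225,40),C(235,208,40),C(180,285,0),C(243,270,0))
print('bed side near-right, near-left',S2(373,231,8),S2(290,291,8),'railtop near',S2(380,208,34),'far corner',S2(108,12,34))
print('box bottom',S2(180,170,8),S2(240,138,8),'lid',S2(170,58,53),S2(243,103,53),S2(180,145,53),S2(112,95,53))
print('scene bed near-left',C2(8,205,8),'rail',C2(80,245,34),C2(370,45,34),'lid',C2(213,62,53),C2(270,98,53),C2(202,142,53),C2(143,103,53))
print('jar',plane('side',254,266,105),plane('scene',283,202,105))
```

```text
side handle [ 408.8 -170.8  130. ] [ 437.7 -188.5  130. ] [ 425.8 -205.5  130. ] [ 396.3 -187.7  130. ]
side foot [ 393.9 -157.2   40. ] [ 456.3 -189.9   40. ] [ 443.6 -214.9   40. ] [ 379.7 -181.8   40. ] [ 384.1 -185.3    0. ] [ 445.9 -215.2    0. ]
scene handle [ 404.4 -186.4  130. ] [ 414.4 -166.9  130. ] [ 442.5 -180.9  130. ] [ 432.2 -200.1  130. ]
scene foot [ 384.2 -183.1   40. ] [ 441.8 -211.7   40. ] [ 456.7 -179.3   40. ] [ 443.6 -210.     0. ] [ 457.4 -181.     0. ]
bed side near-right, near-left [ 637.7 -248.1    8. ] [ 525.4 -243.8    8. ] railtop near [ 642.6 -246.5   34. ] far corner [657.3 151.7  34. ]
box bottom [557.6 -73.5   8. ] [637.6 -79.6   8. ] lid [633.7  23.9  53. ] [638.4 -77.1  53. ] [546.8 -81.   53. ] [546.3  17.   53. ]
scene bed near-left [ 531.8 -241.7    8. ] rail [ 640.7 -238.4   34. ] [654.8 211.   34. ] lid [557.1  30.7  53. ] [645.5  23.7  53. ] [640.6 -78.8  53. ] [553.4 -76.7  53. ]
jar [4.352e+02 3.000e-01 1.050e+02] [442.2   4.1 105. ]
```

```bash
python3 - <<'E'
from h import *
im=cv2.imread('pics/wrist0.png').astype(int); hsv=cv2.cvtColor(im.astype(np.uint8),cv2.COLOR_BGR2HSV)
g=im.sum(2)/3
L=[];Rr=[]
for v in range(20,265,6):
    row=cv2.GaussianBlur(g[v-2:v+3].mean(0).reshape(1,-1),(5,1),0)[0]
    d=np.diff(row)
    u=440+np.argmin(d[440:475]); Rr.append((u+.5,v))       # into dark rail (inner edge)
    if 160<v<265: L.append((310+np.argmax(d[310:345])+.5,v))
print(Rr)
def fit(p,z):
    q=np.array([plane('wrist',u,v,z)[:2] for u,v in p])
    vx,vy,x0,y0=cv2.fitLine(q.astype(np.float32),cv2.DIST_HUBER,0,.01,.01).ravel()
    print('x at y=0',x0-y0*vx/vy,'yaw',-vx/vy,'resid',np.abs((q[:,0]-x0)-(q[:,1]-y0)*vx/vy).round(1).tolist(), q[[0,-1]].tolist())
fit(Rr,34);fit(L,8)
E
python3 -m creep '-0.0117 -0.0204 -0.0067 0 0 0.122 100;-0.0117 -0.0204 -0.0067 0 0 0.122 100;-0.0117 -0.0204 -0.0067 0 0 0.122 100;-0.0117 -0.0204 -0.0067 0 0 0.122 100;-0.0117 -0.0204 -0.0067 0 0 0.122 100;-0.0117 -0.0204 -0.0067 0 0 0.122 100;-0.0117 -0.0204 -0.0067 0 0 0.122 100;-0.0117 -0.0204 -0.0067 0 0 0.122 100'
python3 -m creep '-0.0117 -0.0204 -0.0067 0 0 0.122 100;0 0 0 0 0 0 100;0 0 0 0 0 0 100;0 0 0 0 0 0 100'
```

```text
[(np.float64(461.5), 20), (np.float64(460.5), 26), (np.float64(460.5), 32), (np.float64(459.5), 38), (np.float64(459.5), 44), (np.float64(458.5), 50), (np.float64(457.5), 56), (np.float64(457.5), 62), (np.float64(456.5), 68), (np.float64(455.5), 74), (np.float64(455.5), 80), (np.float64(454.5), 86), (np.float64(453.5), 92), (np.float64(453.5), 98), (np.float64(452.5), 104), (np.float64(452.5), 110), (np.float64(451.5), 116), (np.float64(450.5), 122), (np.float64(450.5), 128), (np.float64(449.5), 134), (np.float64(448.5), 140), (np.float64(448.5), 146), (np.float64(447.5), 152), (np.float64(447.5), 158), (np.float64(446.5), 164), (np.float64(445.5), 170), (np.float64(445.5), 176), (np.float64(455.5), 182), (np.float64(455.5), 188), (np.float64(454.5), 194), (np.float64(454.5), 200), (np.float64(453.5), 206), (np.float64(453.5), 212), (np.float64(452.5), 218), (np.float64(451.5), 224), (np.float64(451.5), 230), (np.float64(450.5), 236), (np.float64(450.5), 242), (np.float64(449.5), 248), (np.float64(448.5), 254), (np.float64(448.5), 260)]
x at y=0 645.446 yaw 0.047859997 resid [3.1, 2.4, 2.6, 2.0, 2.2, 1.6, 1.0, 1.1, 0.5, 0.2, 0.0, 0.7, 1.3, 1.1, 1.8, 1.7, 2.3, 2.9, 2.8, 3.5, 4.2, 4.0, 4.8, 4.5, 5.2, 6.0, 5.7, 3.2, 3.4, 2.8, 2.9, 2.3, 2.5, 1.7, 1.1, 1.2, 0.5, 0.8, 0.0, 0.7, 0.5] [[641.1, 156.4], [647.2, -46.3]]
x at y=0 533.24274 yaw -0.019816088 resid [0.3, 0.2, 0.0, 0.1, 0.2, 0.4, 0.5, 0.2, 0.1, 0.1, 0.2, 0.7, 0.4, 0.3, 0.1, 0.0, 0.1] [[533.7, 39.9], [532.3, -54.8]]
time: 0.82
tool_pos: [430.6, -164.0, 238.2]
tcp_rot: [3.142, -0.0, 2.553]
contact_force: [0.8, -0.7, 0.6]
grip_width: 92.3
finger_force: 0.0
time: 1.15
tool_pos: [419.9, -183.4, 232.0]
tcp_rot: [3.141, -0.0, 2.666]
contact_force: [-0.3, 0.2, 0.9]
grip_width: 91.9
finger_force: 0.0
```

Run:
```python
from h import *
i=dict(fx=395.212,fy=395.212,cx=316.649,cy=233.978,origin=[524.34,66.342,384.769],rotation=[-.245213,.000179,.00073])
for u,v,z in[(461.5,20,8),(453.5,92,8),(445.5,173,8),(329,50,8),(455.5,185,53),(448.5,260,53),(349,185,53),(347,290,53)]: print(u,v,z,plane('',u,v,z,i))
print('stop? jar',plane('',196,217,105,i))
cv2.imwrite('pics/w1.png',viewer.capture('wrist')[:,:,::-1]); cv2.imwrite('pics/s1.png',viewer.capture('side')[:,:,::-1])
s=cv2.imread('pics/s1.png');w=cv2.imread('pics/w1.png')
cv2.imwrite('pics/c2.png',np.hstack([cv2.resize(s[200:440,200:520],(400,300)),cv2.resize(w,(400,300))]))
```

```text
461.5 20 8 [649.6 163.    8. ]
453.5 92 8 [647.6 104.1   8. ]
445.5 173 8 [646.2  31.6   8. ]
329 50 8 [535.1 139.    8. ]
455.5 185 53 [640.8  25.8  53. ]
448.5 260 53 [640.4 -40.2  53. ]
349 185 53 [551.5  25.7  53. ]
347 290 53 [551.6 -68.5  53. ]
stop? jar [437.2   8.9 105. ]
```

View pics/c2.png

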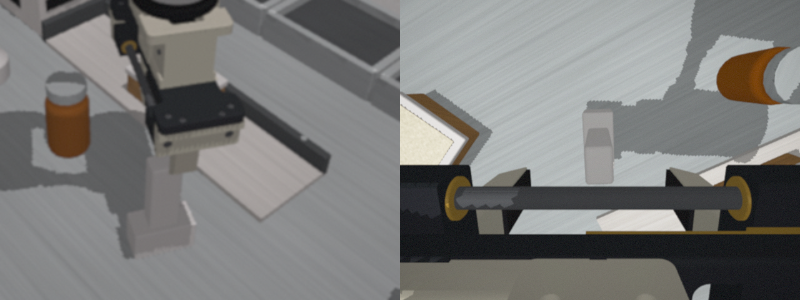

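```bash
python3 -m creep '0 0 -0.03 0 0 0 100;0 0 -0.03 0 0 0 100;0 0 -0.02 0 0 0 100;0 0 -0.01 0 0 0 100;0 0 0 0 0 0 100;0 0 0 0 0 0 0;0 0 0 0 0 0 0;0 0 0 0 0 0 0'
python3 -m creep '0 0 0 0 0 0 0;0 0 0 0 0 0 0;0 0 0 0 0 0 0;0 0 0 0 0 0 0;0 0 0 0 0 0 0;0 0 0 0 0 0 0;0 0 0 0 0 0 0'
python3 - <<'E'
from h import *
cv2.imwrite('pics/s2.png',viewer.capture('side')[:,:,::-1]);cv2.imwrite('pics/w2.png',viewer.capture('wrist')[:,:,::-1]);cv2.imwrite('pics/sc2.png',viewer.capture('scene')[:,:,::-1])
a,b,c=[cv2.imread(f'pics/{n}2.png') for n in('s','w','sc')]
cv2.imwrite('pics/c3.png',np.vstack([np.hstack([cv2.resize(a[280:430,230:430],(400,300)),cv2.resize(c[180:330,90:290],(400,300))]),np.hstack([cv2.resize(b,(400,300))]*2)]))
E
```

```text
time: 1.92
tool_pos: [420.4, -183.7, 143.0]
tcp_rot: [-3.141, 0.002, 2.669]
contact_force: [0.2, 0.1, 0.0]
grip_width: 76.6
finger_force: 0.0
time: 2.5
tool_pos: [419.7, -183.6, 141.9]
tcp_rot: [3.142, -0.0, 2.669]
contact_force: [-0.1, 0.1, 0.1]
grip_width: 29.6
finger_force: 0.0
```

View pics/c3.png

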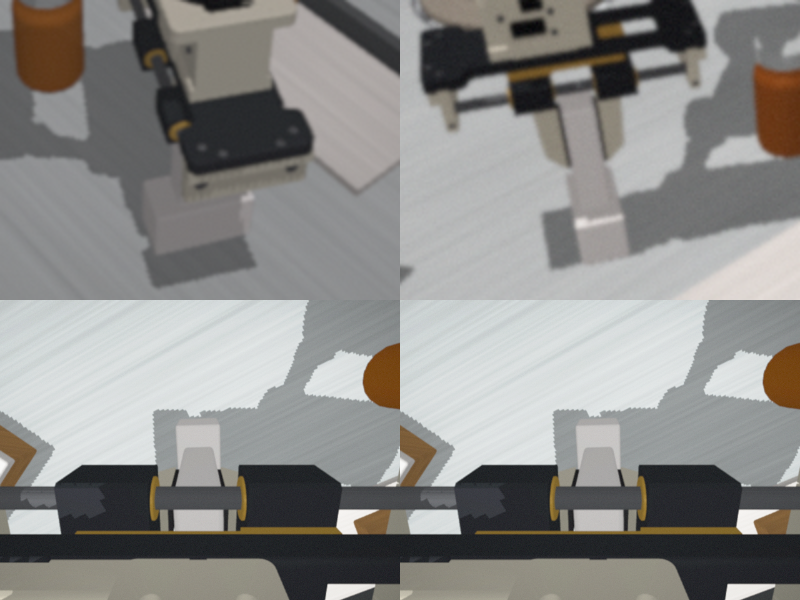

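```bash
python3 -m creep '0 0 0 0 0 0 0;0 0 0 0 0 0 0;0 0 0 0 0 0 0;0 0 0.005 0 0 0 0;0 0 0.015 0 0 0 0;0 0 0.02 0 0 0 0;0 0 0.02 0 0 0 0;0 0 0 0 0 0 0'
python3 -m creep '0.0221 0.0055 0 0 0 0.0561 0;0.0221 0.0055 0 0 0 0.0561 0;0.0221 0.0055 0 0 0 0.0561 0;0.0221 0.0055 0 0 0 0.0561 0;0.0221 0.0055 0 0 0 0.0561 0;0.0221 0.0055 0 0 0 0.0561 0;0.0221 0.0055 0 0 0 0.0561 0;0.0221 0.0055 0 0 0 0.0561 0'
python3 -m creep '0 0 0 0 0 0 0;0 0 -0.015 0 0 0 0;0 0 -0.015 0 0 0 0;0 0 -0.01 0 0 0 0;0 0 -0.008 0 0 0 0;0 0 0 0 0 0 0;0 0 0 0 0 0 0'
python3 - <<'E'
from h import *
cv2.imwrite('pics/s3.png',viewer.capture('side')[:,:,::-1]);cv2.imwrite('pics/w3.png',viewer.capture('wrist')[:,:,::-1]);cv2.imwrite('pics/sc3.png',viewer.capture('scene')[:,:,::-1])
a,b,c=[cv2.imread(f'pics/{n}3.png') for n in('s','w','sc')]
cv2.imwrite('pics/c4.png',np.vstack([np.hstack([cv2.resize(a[200:410,230:510],(400,300)),cv2.resize(c[200:410,195:475],(400,300))]),np.hstack([cv2.resize(b,(400,300))]*2)]))
E
```

```text
time: 3.32
tool_pos: [421.1, -184.4, 205.2]
tcp_rot: [-3.141, 0.006, 2.669]
contact_force: [1.1, -0.4, -1.3]
grip_width: 24.0
finger_force: 29.9
time: 3.98
tool_pos: [597.1, -139.1, 200.5]
tcp_rot: [3.141, -0.002, 3.12]
contact_force: [-0.3, -0.2, -2.1]
grip_width: 23.8
finger_force: 29.9
time: 4.57
tool_pos: [596.2, -139.7, 153.6]
tcp_rot: [3.141, -0.001, 3.117]
contact_force: [0.4, -0.1, -2.1]
grip_width: 23.6
finger_force: 30.0
```

View pics/c4.png

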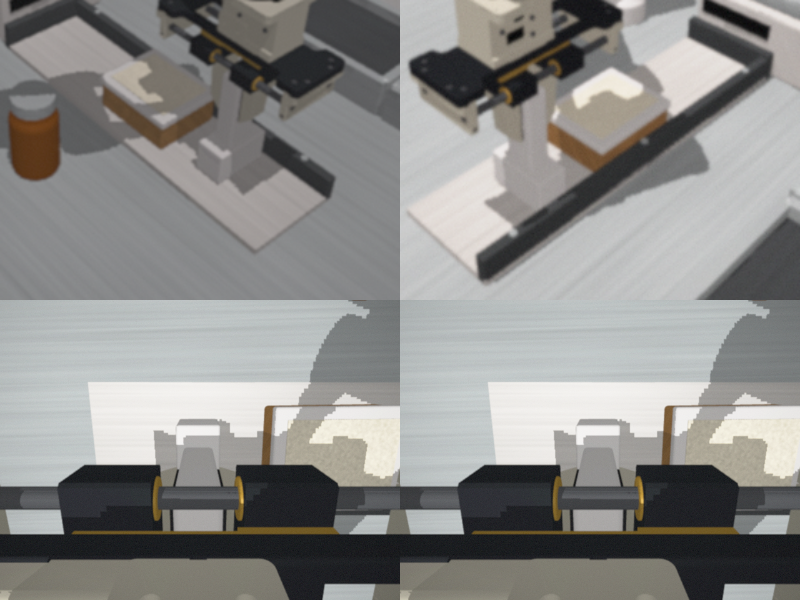

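Run:
```python
from h import *
g=cv2.cvtColor(cv2.imread('pics/w3.png'),cv2.COLOR_BGR2GRAY).astype(float); g=cv2.GaussianBlur(g,(5,5),0)
q=[]
for u in range(155,480,8):
    v=145+np.argmax(np.diff(g[145:185,u])); q.append(plane('wrist',u,v+.5,8)[:2])
q=np.array(q); vx,vy,x0,y0=cv2.fitLine(q.astype(np.float32),cv2.DIST_HUBER,0,.01,.01).ravel()
print('slope dx/dy',vx/vy,'x at y=0',x0-y0*vx/vy,np.abs(q[:,0]-x0-(q[:,1]-y0)*vx/vy).max(),q[0],q[-1])
# box near-left bottom (brown) and foot top near-left corners
print('box rear-left bottom',plane('wrist',524,330,8) , 'lid rear-left',plane('wrist',548,216,53))
for u in(530,528,526): print(plane('wrist',u,212,45))
```

```text
slope dx/dy 0.050288405 x at y=0 561.5798 11.985719838625007 [ 538.7 -233.2] [555.5 -42.1]
box rear-left bottom [661.4  -1.6   8. ] lid rear-left [574.1 -21.5  53. ]
[573.5 -26.5  45. ]
[573.4 -27.5  45. ]
[573.4 -28.6  45. ]
```

Run:
```python
from h import *
g=cv2.cvtColor(cv2.imread('pics/w3.png'),cv2.COLOR_BGR2GRAY).astype(float); g=cv2.GaussianBlur(g,(5,5),0)
q=[]
for u in range(155,480,8):
    v=118+np.argmax(np.diff(g[118:148,u])); q.append(plane('wrist',u,v+.5,8)[:2])
q=np.array(q); vx,vy,x0,y0=cv2.fitLine(q.astype(np.float32),cv2.DIST_HUBER,0,.01,.01).ravel()
print('slope dx/dy',vx/vy,'x at y=0',x0-y0*vx/vy,np.abs(q[:,0]-x0-(q[:,1]-y0)*vx/vy).max(),q[0],q[-1])
print('box rear-left',plane('wrist',424,171,8),plane('wrist',424,171,45),'lid',plane('wrist',443,171,53))
```

```text
slope dx/dy 0.024011055 x at y=0 532.79956 0.5115407567602434 [ 527.2 -231.8] [531.6 -43.9]
box rear-left [554.5 -72.9   8. ] [550.9 -82.7  45. ] lid [550.4 -75.6  53. ]
```

```bash
python3 -m creep '0 0.008 0 0 0 0 0;0 0.008 0 0 0 0 0;0 0.008 0 0 0 0 0;0.0002 0.006 0 0 0 0 0;0.0002 0.004 0 0 0 0 0;0.0002 0.004 0 0 0 0 0;0.0002 0.004 0 0 0 0 0;0.0002 0.004 0 0 0 0 0'
python3 -m creep '0.0002 0.006 0 0 0 0 0;0.0002 0.006 0 0 0 0 0;0.0002 0.006 0 0 0 0 0;0.0002 0.006 0 0 0 0 0;0.0002 0.006 0 0 0 0 0;0.0002 0.006 0 0 0 0 0;0.0002 0.006 0 0 0 0 0;0.0002 0.006 0 0 0 0 0'
python3 - <<'E'
from h import *
cv2.imwrite('pics/s4.png',viewer.capture('side')[:,:,::-1]);cv2.imwrite('pics/sc4.png',viewer.capture('scene')[:,:,::-1])
a,c=[cv2.imread(f'pics/{n}4.png') for n in('s','sc')]
cv2.imwrite('pics/c5.png',np.hstack([cv2.resize(a[200:410,200:480],(400,300)),cv2.resize(c[180:390,195:475],(400,300))]))
E
```

```text
time: 5.38
tool_pos: [597.6, -93.4, 154.0]
tcp_rot: [-3.141, 0.0, 3.118]
contact_force: [-0.0, -1.2, -1.2]
grip_width: 24.0
finger_force: 30.0
time: 6.05
tool_pos: [599.1, -44.9, 153.9]
tcp_rot: [3.141, -0.0, 3.118]
contact_force: [0.9, -1.8, -1.9]
grip_width: 23.7
finger_force: 30.0
```

View pics/c5.png

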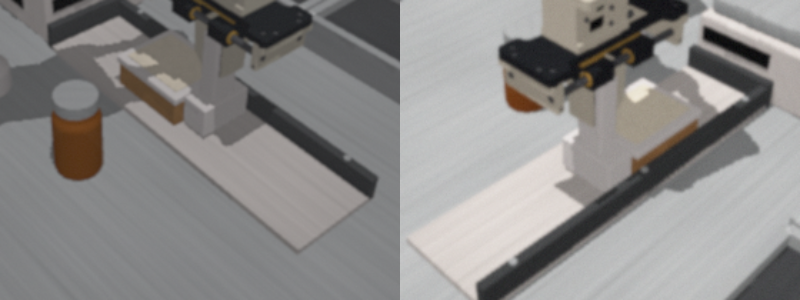

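```bash
python3 -m creep '0.0002 0.006 0 0 0 0 0;0.0002 0.007 0 0 0 0 0;0.0002 0.007 0 0 0 0 0;0.0002 0.007 0 0 0 0 0;0.0002 0.007 0 0 0 0 0;0.0002 0.007 0 0 0 0 0;0.0002 0.007 0 0 0 0 0;0.0002 0.007 0 0 0 0 0'
python3 -m creep '0.0002 0.007 0 0 0 0 0;0.0002 0.006 0 0 0 0 0;0.0002 0.006 0 0 0 0 0;0.0002 0.005 0 0 0 0 0;0.0001 0.004 0 0 0 0 0;0.0001 0.003 0 0 0 0 0;0.0001 0.003 0 0 0 0 0;0.0001 0.003 0 0 0 0 0'
```

```text
time: 6.82
tool_pos: [600.7, 10.2, 154.0]
tcp_rot: [3.141, -0.0, 3.118]
contact_force: [-0.3, -1.6, -1.5]
grip_width: 23.3
finger_force: 30.0
time: 7.48
tool_pos: [601.9, 46.6, 153.9]
tcp_rot: [3.142, -0.0, 3.117]
contact_force: [1.0, -0.4, -1.7]
grip_width: 23.8
finger_force: 30.0
```

```bash
python3 -m creep '0.0001 0.003 0 0 0 0 0;0.0001 0.003 0 0 0 0 0;0.0001 0.003 0 0 0 0 0;0.0001 0.003 0 0 0 0 0'
python3 -m creep '0 0.002 0 0 0 0 0;0 0.002 0 0 0 0 0;0 0.002 0 0 0 0 0'
python3 -m creep '0 0.002 0 0 0 0 0;0 0.002 0 0 0 0 0'
```

```text
time: 7.82
tool_pos: [602.3, 58.7, 154.0]
tcp_rot: [3.141, 0.0, 3.117]
contact_force: [0.7, -0.2, -1.7]
grip_width: 23.9
finger_force: 30.0
time: 8.07
tool_pos: [602.3, 64.6, 153.9]
tcp_rot: [3.142, -0.0, 3.118]
contact_force: [-0.2, -0.1, -2.3]
grip_width: 23.7
finger_force: 30.0
time: 8.23
tool_pos: [602.3, 68.6, 153.9]
tcp_rot: [3.142, -0.0, 3.118]
contact_force: [0.5, -1.8, -0.7]
grip_width: 24.0
finger_force: 30.0
```

```bash
python3 -m creep '0 0.0015 0 0 0 0 0;0 0.0015 0 0 0 0 0'
python3 -m creep '0 0.0015 0 0 0 0 0;0 0.0015 0 0 0 0 0'
python3 - <<'E'
from h import *
cv2.imwrite('pics/s5.png',viewer.capture('side')[:,:,::-1]);cv2.imwrite('pics/sc5.png',viewer.capture('scene')[:,:,::-1])
a,c=[cv2.imread(f'pics/{n}5.png') for n in('s','sc')]
cv2.imwrite('pics/c6.png',np.hstack([cv2.resize(a[180:300,180:340],(400,300)),cv2.resize(c[170:290,315:475],(400,300))]))
E
```

```text
time: 8.4
tool_pos: [602.2, 71.0, 154.0]
tcp_rot: [-3.14, -0.0, 3.118]
contact_force: [-1.4, -8.1, -0.7]
grip_width: 24.1
finger_force: 30.0
time: 8.57
tool_pos: [602.0, 71.7, 154.1]
tcp_rot: [-3.136, -0.001, 3.118]
contact_force: [-2.6, -16.1, 2.0]
grip_width: 23.9
finger_force: 30.0
```

View pics/c6.png

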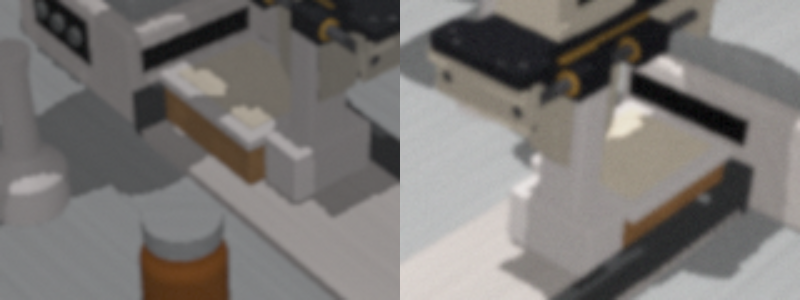

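```bash
python3 -m creep '0 -0.003 0 0 0 0 0;0 -0.005 0 0 0 0 0;0 -0.01 0 0 0 0 0;-0.0005 -0.02 0 0 0 0 0;-0.0005 -0.024 0 0 0 0 0;-0.0005 -0.024 0 0 0 0 0;-0.0005 -0.024 0 0 0 0 0;-0.0005 -0.024 0 0 0 0 0'
python3 -m creep '-0.0005 -0.024 0 0 0 0 0;0 -0.015 0.01 0 0 0 0;0 -0.01 0.02 0 0 0 0;0 0 0.02 0 0 0 0;-0.012 -0.006 0 0 0 0 0;-0.022 -0.01 0 0 0 0 0;-0.022 -0.01 0 0 0 0 0;-0.022 -0.01 0 0 0 0 0'
python3 -m creep '-0.022 -0.01 0 0 0 0 0;-0.022 -0.01 0 0 0 0 0;-0.022 -0.01 0 0 0 0 0;-0.022 -0.005 0 0 0 0 0;-0.012 0 0 0 0 0 0;0 0 0 0 0 0 0;0 0 0 0 0 0 0'
python3 - <<'E'
from h import *
cv2.imwrite('pics/s6.png',viewer.capture('side')[:,:,::-1]);cv2.imwrite('pics/sc6.png',viewer.capture('scene')[:,:,::-1])
a,c=[cv2.imread(f'pics/{n}6.png') for n in('s','sc')]
cv2.imwrite('pics/c7.png',np.vstack([np.hstack([cv2.resize(a[180:300,180:340],(400,300)),cv2.resize(c[170:290,315:475],(400,300))]),np.hstack([cv2.resize(a,(400,300)),cv2.resize(c,(400,300))])]))
E
```

```text
time: 9.33
tool_pos: [599.7, -60.9, 153.9]
tcp_rot: [3.141, 0.0, 3.118]
contact_force: [0.5, -0.1, -1.7]
grip_width: 23.9
finger_force: 30.0
time: 10.0
tool_pos: [520.6, -144.8, 204.7]
tcp_rot: [3.141, 0.001, 3.118]
contact_force: [-0.9, -0.1, -1.3]
grip_width: 23.8
finger_force: 30.0
time: 10.58
tool_pos: [421.6, -179.9, 204.9]
tcp_rot: [-3.141, 0.002, 3.117]
contact_force: [1.6, -1.0, -2.1]
grip_width: 23.6
finger_force: 30.0
```

View pics/c7.png

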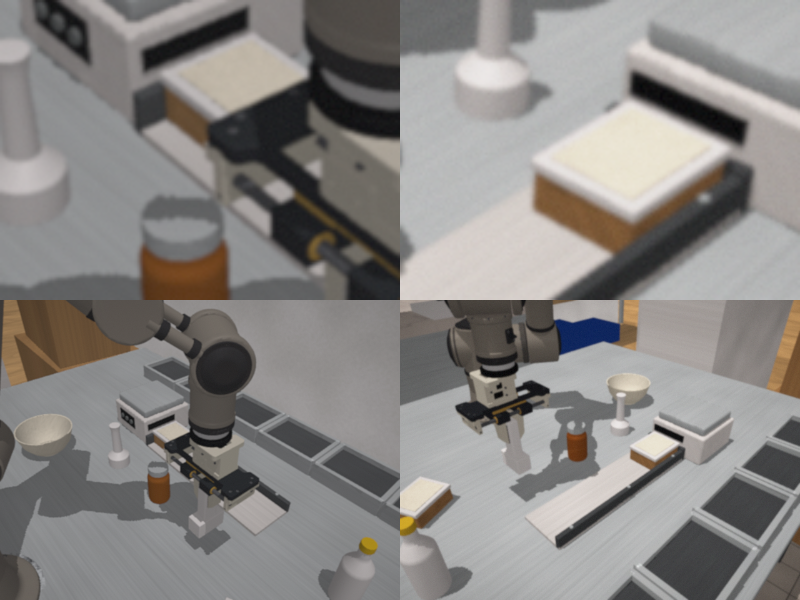

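```bash
python3 -m creep '0 0 -0.02 0 0 0 0;0 0 -0.02 0 0 0 0;0 0 -0.015 0 0 0 0;0 0 -0.004 0 0 0 0;0 0 -0.002 0 0 0 0;0 0 0 0 0 0 0'
python3 -m creep '0 0 -0.001 0 0 0 0;0 0 -0.0005 0 0 0 0;0 0 0 0 0 0 0'
```

```text
time: 11.18
tool_pos: [422.0, -179.6, 143.0]
tcp_rot: [3.142, 0.0, 3.118]
contact_force: [0.8, 0.4, -2.1]
grip_width: 23.9
finger_force: 30.0
time: 11.43
tool_pos: [421.7, -179.7, 142.0]
tcp_rot: [-3.141, 0.001, 3.118]
contact_force: [0.0, 0.2, -2.0]
grip_width: 23.7
finger_force: 30.0
```

```bash
python3 -m creep '0 0 -0.0005 0 0 0 0;0 0 -0.0005 0 0 0 0;0 0 0 0 0 0 0'
python3 -m creep '0 0 -0.0005 0 0 0 0;0 0 0 0 0 0 0'
```

```text
time: 11.68
tool_pos: [421.8, -179.8, 141.8]
tcp_rot: [-3.141, 0.002, 3.118]
contact_force: [-2.0, 1.7, 8.8]
grip_width: 24.0
finger_force: 30.0
time: 11.85
tool_pos: [421.8, -179.8, 141.8]
tcp_rot: [-3.141, 0.002, 3.118]
contact_force: [-3.3, 2.3, 15.4]
grip_width: 24.0
finger_force: 30.0
```

```bash
python3 -m creep '0 0 0.0005 0 0 0 0;0 0 0 0 0 0 40;0 0 0 0 0 0 60;0 0 0 0 0 0 80;0 0 0 0 0 0 100;0 0 0 0 0 0 100;0 0 0 0 0 0 100;0 0 0 0 0 0 100'
python3 -m creep '0 0 0 0 0 0 100;0 0 0 0 0 0 100;0 0 0 0 0 0 100;0 0 0 0 0 0 100;0 0 0 0 0 0 100;0 0 0 0 0 0 100;0 0 0 0 0 0 100;0 0 0 0 0 0 100'
python3 -m creep '0 0 0.01 0 0 0 100;0 0 0.02 0 0 0 100;0 0 0.03 0 0 0 100;0 0 0.03 0 0 0 100;0 0 0.03 0 0 0 100;0 0 0.03 0 0 0 100;-0.01 0.03 0.02 0 0 0 100;-0.01 0.03 0.02 0 0 0 100'
python3 -m creep '-0.01 0.03 0.02 0 0 0 100;-0.01 0.03 0.02 0 0 0 100;0 0 0 0 0 0 100;0 0 0 0 0 0 100'
python3 - <<'E'
from h import *
cv2.imwrite('pics/s7.png',viewer.capture('side')[:,:,::-1]);cv2.imwrite('pics/sc7.png',viewer.capture('scene')[:,:,::-1])
a,c=[cv2.imread(f'pics/{n}7.png') for n in('s','sc')]
cv2.imwrite('pics/c8.png',np.vstack([np.hstack([cv2.resize(a[180:300,180:340],(400,300)),cv2.resize(c[170:290,315:475],(400,300))]),np.hstack([cv2.resize(a,(400,300)),cv2.resize(c,(400,300))])]))
E
```

```text
time: 12.52
tool_pos: [421.3, -179.6, 140.3]
tcp_rot: [3.141, -0.0, 3.118]
contact_force: [0.1, -0.8, -0.2]
grip_width: 66.1
finger_force: 0.0
time: 13.18
tool_pos: [421.3, -179.6, 140.4]
tcp_rot: [3.142, 0.0, 3.118]
contact_force: [0.2, 0.2, -0.7]
grip_width: 91.9
finger_force: 0.0
time: 13.85
tool_pos: [401.2, -119.7, 331.8]
tcp_rot: [-3.141, 0.001, 3.115]
contact_force: [0.4, -0.4, 0.6]
grip_width: 92.1
finger_force: 0.0
time: 14.18
tool_pos: [381.2, -58.6, 371.6]
tcp_rot: [-3.14, 0.003, 3.12]
contact_force: [0.6, 0.6, 0.1]
grip_width: 91.9
finger_force: 0.0
```

View pics/c8.png

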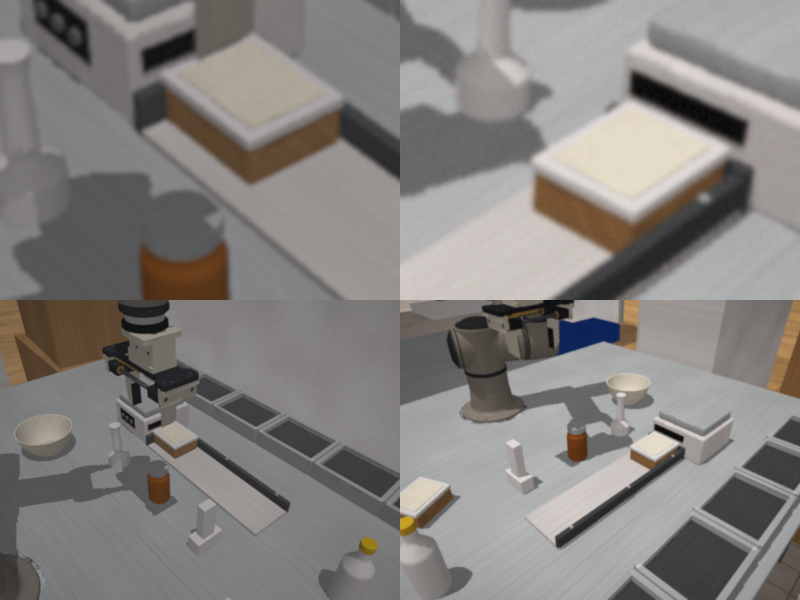

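Both views show the box square in the corner of rail and stop, and the stick upright on the bare counter. The tamper and jar have not moved, and the gripper is clear of everything.

```bash
python3 -c "from plant import order;print(order.close_job())"
```

```text
the job is handed in; nothing more can be done
None
```

The job is handed in at about 14 s: the box is against the rail and up to the end stop, the push stick stands released on the bare counter, and the tamper was not touched.

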